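Seat the horned bench anvil in its cradle

TASK

Put the small horned steel bench anvil back in its wooden cradle: upright, horn in the narrow end of the recess, sitting flat and square on the cork at the bottom, ready to be hammered on. Lower it in gently rather than dropping or forcing it, let go, and leave the other things on the bench where they are.

Things in the scene. Friction and masses are not known exactly. Their poses are not given: they have to be found in the camera images.
- anvil: Loose dark-steel bench anvil, 0.5-0.7 kg, upright: a block 60 (x) by 40 (y) by 28 mm high with, on its +x end, a round-topped horn 26 long, 24 wide, 26 high. Origin: centre of the block's underside (horn left out), so it spans x -30 to +56 mm; z up. Centre of mass 10 mm towards the horn. Grip the block's y sides high up: when seated only its top 16 mm stands above the cradle's rim.
- cradle: Wooden cradle screwed to the bench, 150 (x) by 100 (y) by 20 mm high, with one cork-floored recess 12 mm deep shaped like the anvil's outline plus 2.5 mm all round: a wide part 65 by 45 mm and, on its +x end, a narrow part 26 long, 29 wide. The anvil fits only one way round. Origin: centre of the underside, z up.
- pocket (a point): Point on the recess's cork floor at the centre of its wide part, 8 mm above the bench, 12 mm below the rim, 13 mm to -x of the cradle's origin. Axes as the cradle's: +x towards the narrow end, z up. The seated anvil's origin and axes coincide with these.
- plain_block: Bystander: plain flat dark-steel block without a horn, 50 by 50 by 18 mm, loose. Origin under its centre.
- pliers: Bystander: pair of jewellery pliers with blue handles lying flat, about 140 mm long (handles to -x), 60 mm wide, 14 mm high, loose. Origin at bench level under the pivot.
- dish: Bystander: white china dish with pearls, 88 mm across, 24 mm high, loose. Origin under its centre.
- jar: Bystander: amber glass jar with a metal cap, 52 mm across, 65 mm high, loose. Origin under its centre.
Things that resemble listed ones, but are neither listed nor needed, are in the scene too. There is more than one size of the cradle; the one meant has the size given above.

How it is judged:
By the outcome, as a careful person would: the job done as asked, in the order asked, and still so for the second after the job is handed in, with the robot touching nothing.
It also fails if it takes over 38 s, if anything falls off the work surface, if the arm or the gripper's body presses on something with over 40 N, if the wrist force passes 120 N, or if a joint passes its speed limit or range.

ROBOT

A 6-joint arm with a two-finger parallel gripper is mounted at the origin on the work surface. World frame = base frame: x ahead of the robot, y to its left, z up, the work surface at z = 0. Lengths are in m, angles in rad, forces in N, time in s.
With the tool pointing down it reaches from about 0.25 to 0.725 m from the base axis. Payload 9.7 kg.
Tool frame: the origin (TCP) lies between the finger pads; the fingertips stand 25 mm ahead of it and the grasp point (between the pads) lies 6 mm ahead of it; z points along the fingers, y is the line along which they close (so a half turn about z gives the same grasp; the last joint's range is limited). The gripper opens to 85 mm and grips with 20 to 120 N. Pads are 22 mm wide; open, the fingers measure 114 mm over their backs; the gripper's body (76 mm by 85 mm) begins 54 mm behind the grasp point. The pads swing forward as they close: fully open they stand 13 mm farther back than shut.
Start: joints at [1.244, 0.087, 0.176, 1.66, 0, 1.571], TCP at [0.177, 0.521, 0.234] pointing down, gripper open.
Joint ranges: [-3.13, 3.13], [-0.85, 1.81], [-1.15, 1.24], [-2.2, 2.28], [-1.44, 1.52], [-3.14, 3.14]. Speed limits (rad/s): [2.22, 2.22, 2.57, 3.14, 3.14, 3.14].

INTERFACE

Orientations are given as a unit quaternion [x, y, z, w].
In Python, from cell import bot gives the robot as it stands. The module is installed in compiled form; this text tells all that it offers.
- The arm moves only by the tool drive_tool, never from a script. Its argument "motion" is a list of rows, each an object of numbers: "gripper": the opening, from 0 (shut) to 1 (fully open); "dx", "dy", "dz": the shift along the tool's x, y, z normalised to -1 to 1, where 1 is 500 mm; "ax", "ay", "az": the turn, a rotation vector about the tool's x, y, z normalised to -1 to 1, where 1 is 180 degrees. A call has exactly 8 rows; each row is the pose to reach, as a shift and turn from the pose commanded when the call began, along the tool's axes at that moment, turning the shorter way round; what a row does not reach only later rows make up. A row lasts 1/12 s, in which the tool goes at most 41.7 mm and 7.16 degrees, less where a joint would pass 70% of its speed; a pose out of reach is approached as far as the arm can. A call with a number of a shift or a turn outside -1 to 1 is refused whole. A call with a gripper value outside its range is refused whole. The fingers move at their own pace and stop on an object; the grip force is fixed at half the most. Time passes only in rows, so rows that repeat a pose let the fingers close, or fill a call up. It gives the time, the measured TCP pose, the force, the opening and the grip force at its end, in the units of the state.
- bot.get_obs(): the state, without advancing time (a new reading comes with each control period).
- bot.read_camera(name): name is "scene" or "side" or "wrist"; returns a dict with "pixels" (400x640x3 uint8, blue, green, red), "range_z" (400x640 float32, m along the optical axis (not along the pixel's ray), 0 where there is no reading), "fx", "fy", "cx", "cy" (pixels), "pose" (4x4, takes a point from camera to world coordinates). Camera axes: x right, y down, z forward; pixel columns grow to the right and rows downward; lengths in m; the calibration is good to about 2 mm. The wrist camera is an equidistant fisheye: a pixel r from the principal point sees the ray r / f radians off the axis. A picture is of the moment at which its call begins.
- bot.job_done(): hands the job in; it is judged then, once.
The state is a dict: "time_s": time; "joint_pos": joint angles; "dq": joint speeds; "joint_torque": joint torques, N m; "eef_pos": TCP position; "orientation": TCP orientation; "wrist_force": force on the tool from outside, world axes, zero at the start; "wrist_torque": the same for the moment, N m; "width": finger opening in m; "grip_force": force on a finger pad.
Only numpy, scipy, OpenCV 4.12 (cv2) and the standard library are available. Lean on these libraries where they do the work, as an engineer would, in place of code of your own. Each camera call takes 0.05 s, during which the arm holds its last target. There are 200 camera calls.

## Working session

There is one attempt and no reset: what is moved stays moved. The work goes in short steps, Python scripts to look and compute and a tool call to move; the robot and the scene stay as the last step left them, time stands still between calls to the robot, and variables do not carry over. Pictures are saved under pics/ and viewed, at most 10 in all, crops included, and the job is handed in when it is done.

Besides the shell and the picture viewer there is one more tool, called by a JSON object that holds its "method" and its "body", one argument or row to a line. drive_tool: Moves the arm, as the interface text tells. Its arguments: {"type":"object","properties":{"motion":{"type":"array"}},"required":["motion"]}

```bash
mkdir -p pics; cat > h.py <<'E'
import numpy as np, cv2
from cell import bot
def cap(n):
    d=bot.read_camera(n); np.savez(f'{n}.npz',**d); return d
def cloud(d):
    z=d['range_z']; v,u=np.mgrid[:400,:640]
    P=np.stack([(u-d['cx'])/d['fx']*z,(v-d['cy'])/d['fy']*z,z],-1)
    T=np.array(d['pose']); W=P@T[:3,:3].T+T[:3,3]; W[z==0]=np.nan; return W
E
python3 - <<'E'
from h import *
ims=[]
for n in('scene','side'):
    d=cap(n); print(n,d['fx'],d['cx'],np.round(d['pose'],3).tolist()); cv2.imwrite(f'pics/{n}1.png',d['pixels'])
o=bot.get_obs();print({k:np.round(v,4).tolist() for k,v in o.items()})
E
```

```text
scene 423.5766971152692 315.73283651142435 [[-0.202, 0.538, -0.818, 1.513], [0.979, 0.091, -0.182, 0.231], [-0.023, -0.838, -0.545, 0.678], [0.0, 0.0, 0.0, 1.0]]
side 377.89827175161037 320.55390135171143 [[0.865, -0.35, 0.36, 0.183], [-0.501, -0.623, 0.6, -0.597], [0.014, -0.7, -0.714, 0.732], [0.0, 0.0, 0.0, 1.0]]
{'time_s': 0.1, 'joint_pos': [1.244, 0.0874, 0.1752, 1.6598, -0.0, 1.5708], 'dq': [-0.0, -0.0005, 0.0013, 0.0012, 0.0, -0.0006], 'joint_torque': [-0.0, -52.156, 46.5658, 0.016, -0.0, -0.0], 'eef_pos': [0.1765, 0.5207, 0.2337], 'orientation': [0.1627, 0.9867, -0.0006, -0.0001], 'wrist_force': [0.9944, 0.0326, 0.7419], 'wrist_torque': [0.0129, 0.0387, 0.0156], 'grip_force': 0.0, 'width': 0.0855}
```

View pics/scene1.png

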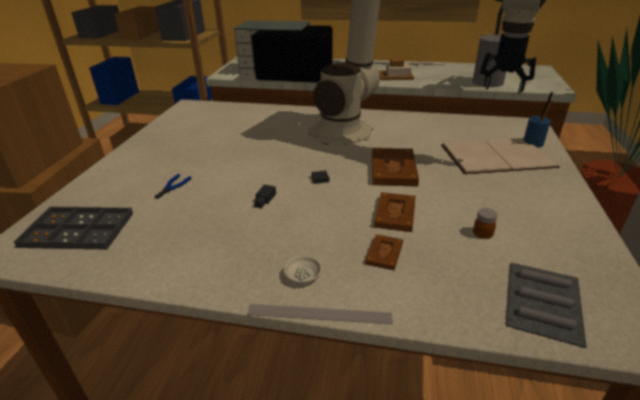

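View pics/side1.png

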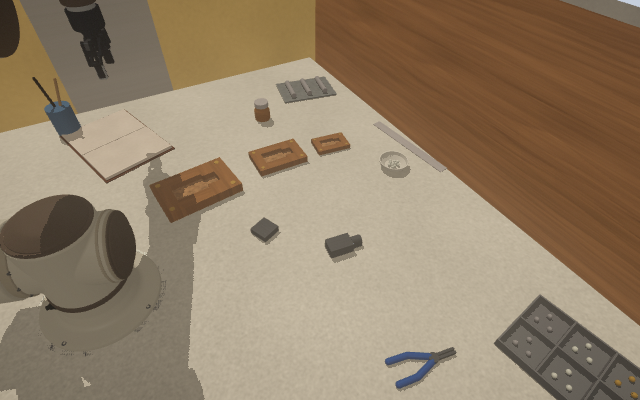

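The anvil is at scene (265,195) / side (343,244), horn pointing right in the side view. The hornless block is at side (264,229). There are three cradle candidates in the side view: large (196,189), middle (278,156) and small (330,143). I'll measure them to see which is 150x100.

```bash
cat > m.py <<'E'
from h import *
import sys
def rects(n,zmin=.006):
    d=dict(np.load(n+'.npz')); W=cloud(d); z=W[...,2]
    m=((z>zmin)&(z<.09)&(W[...,0]>.15)&(W[...,0]<1.0)&(abs(W[...,1])<.6)).astype(np.uint8)
    k,l,s,c=cv2.connectedComponentsWithStats(m)
    for i in range(1,k):
        if s[i,4]<120: continue
        p=W[l==i]; top=np.percentile(p[:,2],95)
        q=p[p[:,2]>top-.004]; r=cv2.minAreaRect((q[:,:2]*1000).astype(np.float32))
        print(n,c[i].round(),s[i,4],'top',round(top*1000,1),'rect',np.round(r[0],1),np.round(r[1],1),round(r[2],1))
if __name__=='__main__':
    rects('scene');rects('side')
    d=dict(np.load('side.npz'));W=cloud(d);print('bench z',np.nanmedian(W[250:300,250:320,2]))
    # ortho views
    def ortho(x0,y0,s,z,N=400):
        T=np.array(d['pose']); g=np.arange(N)/N*s
        X,Y=np.meshgrid(x0+g,y0+g[::-1]); P=np.stack([X,Y,0*X+z],-1)
        C=(P-T[:3,3])@T[:3,:3]
        return cv2.remap(d['pixels'],(C[...,0]/C[...,2]*d['fx']+d['cx']).astype(np.float32),(C[...,1]/C[...,2]*d['fy']+d['cy']).astype(np.float32),cv2.INTER_CUBIC)
    im=d['pixels']
    cv2.imwrite('pics/crop1.png',cv2.resize(im[120:270,140:380],None,fx=3.3,fy=3.3,interpolation=cv2.INTER_CUBIC))
E
python3 m.py
```

```text
scene [394. 166.] 1605 top 30.4 rect [275.1 217.4] [213.7 137.9] 5.9
scene [483. 162.] 815 top 14.9 rect [205.7 506.3] [113.4 186.5] 1.3
scene [320. 176.] 178 top 21.0 rect [377.1  -6.4] [53.6 48.8] 19.8
scene [172. 185.] 226 top 15.2 rect [ 504.4 -455.4] [ 55.3 132.6] 75.1
scene [264. 194.] 329 top 30.1 rect [ 520.  -143.9] [41.2 82.8] 83.1
scene [395. 211.] 1294 top 22.2 rect [528.7 235.7] [ 99.9 154. ] 87.9
scene [ 97. 228.] 1282 top 23.4 rect [ 741.2 -545.5] [163.9 132.3] 8.3
scene [485. 222.] 575 top 66.1 rect [579.3 460.3] [42.7 45.8] 82.4
scene [384. 251.] 822 top 16.0 rect [702.  218.6] [ 70.4 110.2] 81.9
scene [302. 268.] 722 top 24.9 rect [814.2  39.9] [86.4 86. ] 59.8
scene [541. 300.] 2313 top 23.2 rect [801.  558.3] [100.1 136.6] 78.5
side [322.  85.] 129 top 22.5 rect [855.5 543.9] [103.   15.8] 79.5
side [307.  88.] 127 top 23.0 rect [795.9 551. ] [89.6 15.6] 77.4
side [261. 109.] 310 top 65.4 rect [577.1 457.5] [43.8 44.2] 87.1
side [144. 143.] 1024 top 12.8 rect [204.8 504.4] [111.  188.9] 0.9
side [330. 142.] 460 top 15.4 rect [701.9 217.5] [ 74.3 106.9] 81.7
side [277. 156.] 1221 top 21.2 rect [527.1 235.4] [104.8 151.5] 87.9
side [394. 160.] 423 top 24.2 rect [813.   38.8] [84.5 85. ] 77.0
side [195. 188.] 3154 top 28.4 rect [274.2 216.1] [207.  142.8] 6.1
side [264. 229.] 380 top 19.4 rect [375.   -7.9] [48.7 50.6] 23.7
side [342. 244.] 585 top 29.2 rect [ 519.7 -146.3] [40.8 83.8] 80.2
side [545. 339.] 1726 top 23.4 rect [ 739.4 -546.8] [163.8 130.5] 8.3
side [419. 363.] 873 top 13.9 rect [ 503.3 -453.5] [ 54.8 137.7] 79.7
bench z -0.0005186326671947628
```

View pics/crop1.png

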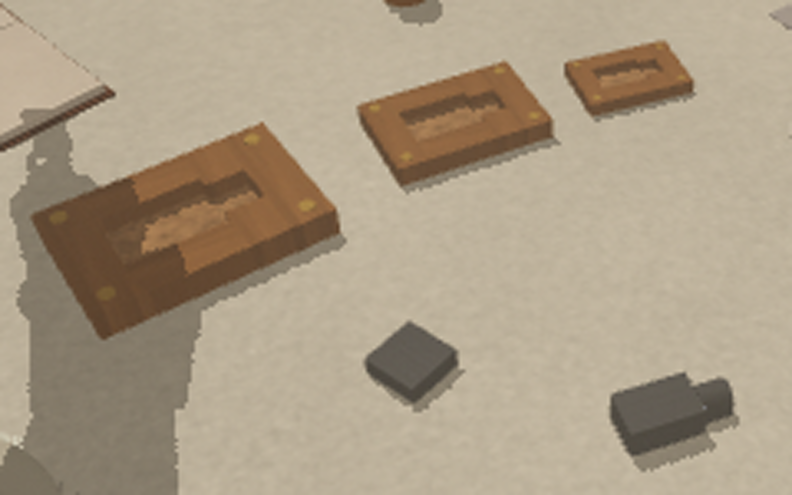

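The middle one at side (278,156) measures about 152x104x21 mm, so it is the cradle described. Its narrow end points to +x and its yaw is about -2°. The others measure roughly 210x140 and 107x74. The horned item at side (343,244) is the anvil: 83x41 mm, 29 mm high, yaw about -8°. I'll move over it.

{"method": "drive_tool", "body": {
  "motion": [
    {"dx": -0.4, "dy": -0.39, "dz": 0, "ax": 0, "ay": 0, "az": 0, "gripper": 1},
    {"dx": -0.4, "dy": -0.39, "dz": 0, "ax": 0, "ay": 0, "az": 0, "gripper": 1},
    {"dx": -0.4, "dy": -0.39, "dz": 0, "ax": 0, "ay": 0, "az": 0, "gripper": 1},
    {"dx": -0.4, "dy": -0.39, "dz": 0, "ax": 0, "ay": 0, "az": 0, "gripper": 1},
    {"dx": -0.4, "dy": -0.39, "dz": 0, "ax": 0, "ay": 0, "az": 0, "gripper": 1},
    {"dx": -0.4, "dy": -0.39, "dz": 0, "ax": 0, "ay": 0, "az": 0, "gripper": 1},
    {"dx": -0.4, "dy": -0.39, "dz": 0, "ax": 0, "ay": 0, "az": 0, "gripper": 1},
    {"dx": -0.4, "dy": -0.39, "dz": 0, "ax": 0, "ay": 0, "az": 0, "gripper": 1}
  ]
}}

```text
time_s: 0.77
eef_pos: [0.3048, 0.2683, 0.2346]
orientation: [0.165, 0.986, -0.0, 0.0]
wrist_force: [-0.3, 0.3, -0.3]
width: 0.0851
grip_force: 0.0
```

{"method": "drive_tool", "body": {
  "motion": [
    {"dx": -0.4, "dy": -0.39, "dz": 0, "ax": 0, "ay": 0, "az": -0.056, "gripper": 1},
    {"dx": -0.4, "dy": -0.39, "dz": 0, "ax": 0, "ay": 0, "az": -0.056, "gripper": 1},
    {"dx": -0.4, "dy": -0.39, "dz": 0, "ax": 0, "ay": 0, "az": -0.056, "gripper": 1},
    {"dx": -0.4, "dy": -0.39, "dz": 0, "ax": 0, "ay": 0, "az": -0.056, "gripper": 1},
    {"dx": -0.4, "dy": -0.39, "dz": 0, "ax": 0, "ay": 0, "az": -0.056, "gripper": 1},
    {"dx": -0.4, "dy": -0.39, "dz": 0, "ax": 0, "ay": 0, "az": -0.056, "gripper": 1},
    {"dx": -0.4, "dy": -0.39, "dz": 0, "ax": 0, "ay": 0, "az": -0.056, "gripper": 1},
    {"dx": -0.4, "dy": -0.39, "dz": 0, "ax": 0, "ay": 0, "az": -0.056, "gripper": 1}
  ]
}}

```text
time_s: 1.43
eef_pos: [0.432, 0.0186, 0.2335]
orientation: [0.078, 0.997, -0.001, -0.0]
wrist_force: [0.3, 0.4, -0.7]
width: 0.0854
grip_force: 0.0
```

```bash
cat >> h.py <<'E'
from scipy.spatial.transform import Rotation as R
def go(x,y,z,yaw):
    """yaw of the anvil frame (deg); tool x opposite to anvil x, tool z down"""
    o=bot.get_obs(); r=R.from_quat(o['orientation'])
    t=R.from_euler('z',yaw,degrees=True)*R.from_quat([0,1,0,0])
    d=r.inv().apply(np.array([x,y,z])-o['eef_pos']); a=(r.inv()*t).as_rotvec()
    print('t',round(o['time_s'],2),'pos',np.round(o['eef_pos'],4),'dx,dy,dz',np.round(d/.5,4),'a',np.round(a/np.pi,4),'w',round(o['width'],4),'F',np.round(o['wrist_force'],1),'grip',round(o['grip_force'],1))
def wcloud(d):
    z=d['range_z']; v,u=np.mgrid[:400,:640]
    a=(u-d['cx'])/d['fx']; b=(v-d['cy'])/d['fy']; th=np.hypot(a,b); s=np.tan(th)/np.maximum(th,1e-9)
    P=np.stack([a*s*z,b*s*z,z],-1); T=np.array(d['pose']); W=P@T[:3,:3].T+T[:3,3]; W[(z==0)|(th>1.3)]=np.nan; return W
def rect(W,xy,zlo,zhi,rad=.07):
    m=(np.hypot(W[...,0]-xy[0],W[...,1]-xy[1])<rad)&(W[...,2]>zlo)&(W[...,2]<zhi)
    q=W[m]; r=cv2.minAreaRect((q[:,:2]*1000).astype(np.float32)); print(len(q),'zmed',np.median(q[:,2]).round(4),np.round(r[0],1),np.round(r[1],1),round(r[2],2)); return q,m
E
python3 -c "
from h import *
go(.517,-.145,.2,-8.5)"
```

```text
t 1.43 pos [0.432  0.0186 0.2335] dx,dy,dz [-0.2188 -0.2968  0.0673] a [-0.0004 -0.0001 -0.0025] w 0.0854 F [ 0.3  0.4 -0.7] grip 0.0
```

{"method": "drive_tool", "body": {
  "motion": [
    {"dx": -0.219, "dy": -0.297, "dz": 0.067, "ax": 0, "ay": 0, "az": -0.002, "gripper": 1},
    {"dx": -0.219, "dy": -0.297, "dz": 0.067, "ax": 0, "ay": 0, "az": -0.002, "gripper": 1},
    {"dx": -0.219, "dy": -0.297, "dz": 0.067, "ax": 0, "ay": 0, "az": -0.002, "gripper": 1},
    {"dx": -0.219, "dy": -0.297, "dz": 0.067, "ax": 0, "ay": 0, "az": -0.002, "gripper": 1},
    {"dx": -0.219, "dy": -0.297, "dz": 0.067, "ax": 0, "ay": 0, "az": -0.002, "gripper": 1},
    {"dx": -0.219, "dy": -0.297, "dz": 0.067, "ax": 0, "ay": 0, "az": -0.002, "gripper": 1},
    {"dx": -0.219, "dy": -0.297, "dz": 0.067, "ax": 0, "ay": 0, "az": -0.002, "gripper": 1},
    {"dx": -0.219, "dy": -0.297, "dz": 0.067, "ax": 0, "ay": 0, "az": -0.002, "gripper": 1}
  ]
}}

```text
time_s: 2.1
eef_pos: [0.516, -0.1394, 0.2007]
orientation: [0.072, 0.997, 0.0, -0.0]
wrist_force: [-0.0, 0.4, -0.6]
width: 0.0854
grip_force: 0.0
```

```bash
python3 -c "
from h import *
d=cap('wrist');W=wcloud(d);go(.517,-.145,.2,-8.5)
print(d['fx'],np.round(d['pose'],3).tolist())
q,m=rect(W,(.52,-.145),.022,.034); rect(W,(.52,-.145),.025,.034); print('bench',np.nanmedian(W[(abs(W[...,2])<.01)][:,2]))
u,s,vt=np.linalg.svd(q[:,:2]-q[:,:2].mean(0),full_matrices=False);print('pca',np.degrees(np.arctan(vt[0,1]/vt[0,0])))
im=d['pixels'].copy();c,_=cv2.findContours(m.astype(np.uint8),0,1);cv2.drawContours(im,c,-1,(0,255,0),1);cv2.imwrite('pics/w1.png',im)
"
```

```text
t 2.15 pos [ 0.516  -0.1391  0.2011] dx,dy,dz [-0.0037 -0.0114  0.0023] a [0.0001 0.     0.0015] w 0.0856 F [ 0.1 -0.4  0.6] grip 0.0
309.70691628693146 [[0.144, 0.94, 0.31, 0.437], [0.99, -0.137, -0.045, -0.128], [0.0, 0.314, -0.95, 0.34], [0.0, 0.0, 0.0, 1.0]]
2456 zmed 0.0273 [ 523.1 -144.5] [39.8 85.7] 81.67
2221 zmed 0.0274 [ 522.8 -144.4] [39.8 84.9] 81.67
bench -0.00044571139793747605
pca -8.535875830162917
```

View pics/w1.png

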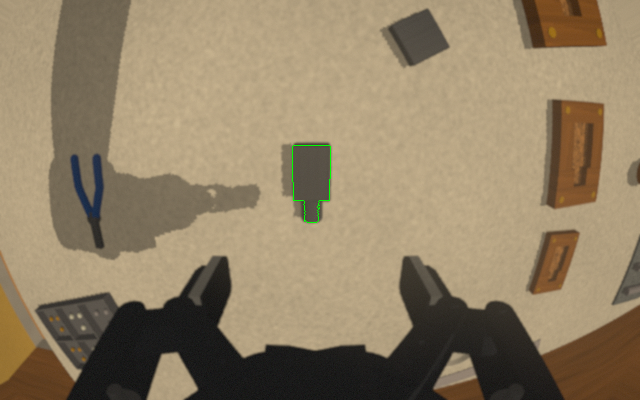

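Wrist view: the anvil is at (312,180), horn at (312,212) towards world +x, outline clean. The plain block is at (418,38), and the right cradle is the middle one at (577,153).

```bash
python3 -c "
from h import *
go(.519,-.144,.09,-8.4)
W=wcloud(dict(np.load('wrist.npz')));f=W[250:320,180:450]; g=f[(f[...,2]>.12)];print('open tips z',np.percentile(g[:,2],[0,1,5]))
"
```

```text
t 2.15 pos [ 0.516  -0.1391  0.2011] dx,dy,dz [-0.0074 -0.0089  0.2223] a [0.0001 0.     0.0009] w 0.0856 F [ 0.1 -0.4  0.6] grip 0.0
open tips z [0.20990688 0.21177154 0.21525954]
```

{"method": "drive_tool", "body": {
  "motion": [
    {"dx": -0.007, "dy": -0.009, "dz": 0.06, "ax": 0, "ay": 0, "az": 0.001, "gripper": 1},
    {"dx": -0.007, "dy": -0.009, "dz": 0.12, "ax": 0, "ay": 0, "az": 0.001, "gripper": 1},
    {"dx": -0.007, "dy": -0.009, "dz": 0.18, "ax": 0, "ay": 0, "az": 0.001, "gripper": 1},
    {"dx": -0.007, "dy": -0.009, "dz": 0.222, "ax": 0, "ay": 0, "az": 0.001, "gripper": 0.9},
    {"dx": -0.007, "dy": -0.009, "dz": 0.222, "ax": 0, "ay": 0, "az": 0.001, "gripper": 0.8},
    {"dx": -0.007, "dy": -0.009, "dz": 0.222, "ax": 0, "ay": 0, "az": 0.001, "gripper": 0.7},
    {"dx": -0.007, "dy": -0.009, "dz": 0.222, "ax": 0, "ay": 0, "az": 0.001, "gripper": 0.7},
    {"dx": -0.007, "dy": -0.009, "dz": 0.222, "ax": 0, "ay": 0, "az": 0.001, "gripper": 0.7}
  ]
}}

```text
time_s: 2.82
eef_pos: [0.52, -0.145, 0.0922]
orientation: [0.074, 0.997, -0.0, 0.002]
wrist_force: [1.2, 0.0, 0.3]
width: 0.0599
grip_force: 0.0
```

```bash
python3 -c "
from h import *
go(.519,-.144,.042,-8.4)
d=cap('side');W=cloud(d)
m=(abs(W[...,0]-.519)<.04)&(abs(W[...,1]+.144)<.07)&(W[...,2]>.04)&(W[...,2]<.3);g=W[m]
for s in (1,-1):
  h=g[s*(g[:,1]+.144)>.015]; print(s,len(h),np.sort(h[:,2])[[0,3,8]].round(4), h[h[:,2]<.085][:,:2].mean(0))
im=d['pixels'];cv2.imwrite('pics/s2.png',cv2.resize(im[150:290,250:430],None,fx=4,fy=4,interpolation=cv2.INTER_CUBIC))
d=cap('wrist');W=wcloud(d);g=W[(W[...,2]>.04)&(W[...,2]<.2)&(np.hypot(W[...,0]-.519,W[...,1]+.144)<.08)];print('wrist tips',np.sort(g[:,2])[[0,5,50]].round(4))
rect(W,(.52,-.145),.022,.034,.06)
"
```

```text
t 2.82 pos [ 0.52   -0.145   0.0922] dx,dy,dz [0.0026 0.0017 0.1005] a [-0.0001  0.001  -0.0002] w 0.0599 F [1.2 0.  0.3] grip 0.0
1 195 [0.0936 0.0954 0.0975] [nan nan]
-1 1638 [0.0971 0.1003 0.103 ] [nan nan]
wrist tips [0.0929 0.094  0.096 ]
5189 zmed 0.0273 [ 523.3 -144.4] [40.3 85.7] 81.76<string>:7: RuntimeWarning: Mean of empty slice.
  ret = um.true_divide(
```

View pics/s2.png

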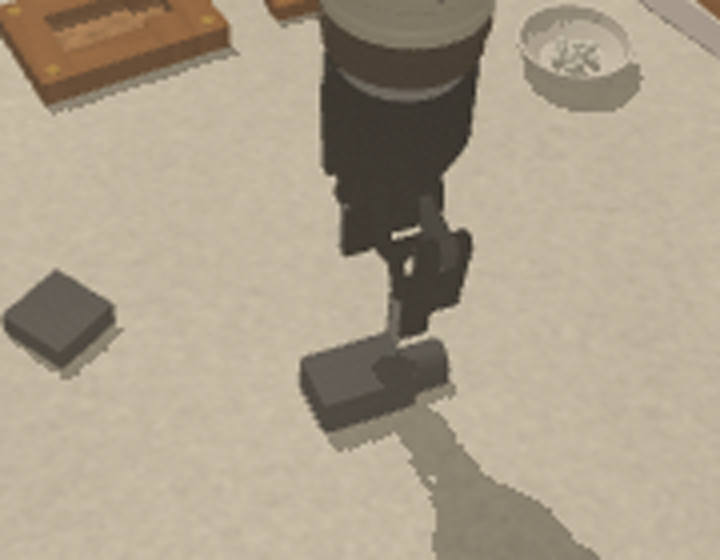

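```bash
python3 -c "
from h import *
d=dict(np.load('wrist.npz'));T=d['pose'];o=bot.get_obs();r=R.from_quat(o['orientation'])
z=d['range_z'];print('zero readings rows 200-330:',(z[200:330]==0).sum())
im=d['pixels'];cv2.imwrite('pics/w2.png',cv2.resize(im[100:350,180:460],None,fx=2.4,fy=2.4,interpolation=cv2.INTER_CUBIC))
C=r.inv().apply(T[:3,3]-o['eef_pos']);print('cam in tool',C.round(4), 'axis',r.inv().apply(T[:3,2]).round(3))
W=wcloud(d);L=r.inv().apply((W-o['eef_pos']).reshape(-1,3)).reshape(W.shape)
m=(abs(L[...,0])<.03)&(abs(L[...,1])<.075)&(L[...,2]<.03)&(L[...,2]>-.05)
for s in(1,-1):
  k=m&(s*L[...,1]>0);p=L[k];i=np.argsort(-p[:,2])[:300:40];uv=np.argwhere(k)[i];print(np.c_[uv,(p[i]*1000).round(1)])
"
```

```text
zero readings rows 200-330: 338
cam in tool [ 8.000e-02  1.000e-04 -1.392e-01] axis [-0.315  0.     0.949]
[[260.  373.    1.6  30.   -1.6]
 [262.  374.    2.4  29.8  -5.1]
 [249.  382.   10.6  32.9  -6.8]
 [278.  374.   -5.3  30.   -8.1]
 [259.  395.    6.   39.5  -9. ]
 [277.  375.   -3.4  30.  -10.2]
 [267.  376.    3.2  29.7 -11.5]
 [276.  376.   -1.5  29.9 -12.3]]
[[259.  257.    1.9 -29.7  -1.2]
 [262.  255.    2.5 -30.   -5.3]
 [273.  256.   -3.  -29.6  -7. ]
 [279.  256.   -5.8 -29.7  -8.3]
 [252.  242.   10.2 -35.1  -9.4]
 [253.  240.   10.3 -35.8 -10.5]
 [254.  244.   10.4 -33.6 -11.6]
 [255.  238.   10.3 -36.3 -12.7]]
```

View pics/w2.png

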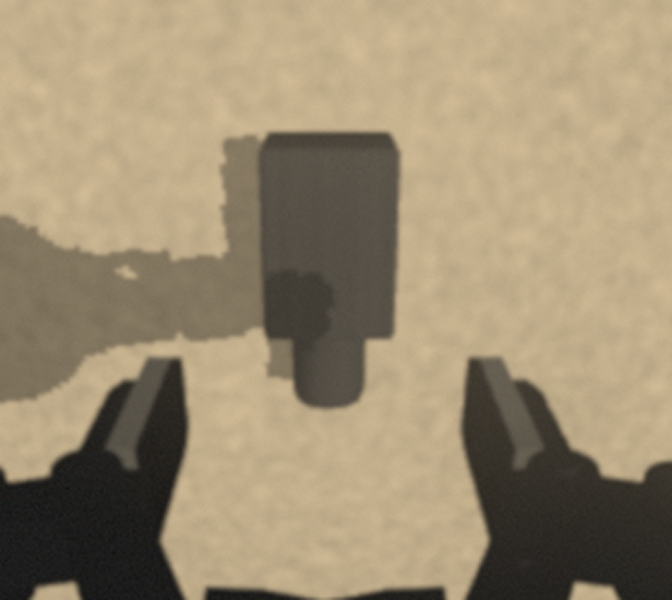

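```bash
python3 -c "
from h import *
d=dict(np.load('wrist.npz'));T=d['pose'];o=bot.get_obs();r=R.from_quat(o['orientation'])
for u,v,yy in((375.8,249,.030),(256,249,-.030),(382,249,.030)):
  a=(u-d['cx'])/d['fx'];b=(v-d['cy'])/d['fy'];th=np.hypot(a,b);ray=np.array([a*np.sin(th)/th,b*np.sin(th)/th,np.cos(th)])
  k=r.inv().apply(T[:3,:3]@ray);C=np.array([.08,0,-.1392]);print('wrist tip in tool',((C+k*(yy-C[1])/k[1])*1000).round(1))
d=dict(np.load('side.npz'));T=d['pose']
u,v=250+410/4,150+335/4
k=T[:3,:3]@np.array([(u-d['cx'])/d['fx'],(v-d['cy'])/d['fy'],1]);C=T[:3,3]
for y in(-.175,-.18,-.115,-.11):print('side: y',y,(C+k*(y-C[1])/k[1]).round(4))
W=cloud(d)
for v in range(226,242,2):print(v,W[v,[348,352,356]].round(3).tolist())
"
```

```text
wrist tip in tool [ 9.9 30.  -5.1]
wrist tip in tool [  7.5 -30.   -0.5]
wrist tip in tool [ 16.5  30.  -17.9]
side: y -0.175 [ 0.5208 -0.175   0.0819]
side: y -0.18 [ 0.5168 -0.18    0.0896]
side: y -0.115 [ 0.5688 -0.115  -0.0105]
side: y -0.11 [ 0.5728 -0.11   -0.0182]
226 [[0.503, -0.18, 0.123], [0.498, -0.2, 0.147], [0.505, -0.204, 0.147]]
228 [[0.502, -0.181, 0.119], [0.499, -0.198, 0.138], [0.504, -0.205, 0.142]]
230 [[0.503, -0.181, 0.112], [0.508, -0.188, 0.116], [0.517, -0.19, 0.112]]
232 [[0.504, -0.18, 0.104], [0.508, -0.188, 0.109], [0.518, -0.19, 0.105]]
234 [[0.504, -0.181, 0.097], [0.562, -0.121, -0.001], [0.571, -0.127, -0.0]]
236 [[0.535, -0.141, 0.029], [0.546, -0.142, 0.023], [0.553, -0.149, 0.026]]
238 [[0.532, -0.146, 0.029], [0.542, -0.149, 0.026], [0.551, -0.153, 0.024]]
240 [[0.529, -0.151, 0.028], [0.539, -0.153, 0.024], [0.549, -0.156, 0.021]]
```

Both cameras put the fingertips at about TCP height at a 60 mm opening, not 25 mm ahead as the text says. I'll descend in stages and re-measure.

{"method": "drive_tool", "body": {
  "motion": [
    {"dx": 0.002, "dy": 0.001, "dz": 0.04, "ax": 0, "ay": 0, "az": 0, "gripper": 0.7},
    {"dx": 0.002, "dy": 0.001, "dz": 0.08, "ax": 0, "ay": 0, "az": 0, "gripper": 0.7},
    {"dx": 0.002, "dy": 0.001, "dz": 0.1, "ax": 0, "ay": 0, "az": 0, "gripper": 0.65},
    {"dx": 0.002, "dy": 0.001, "dz": 0.1, "ax": 0, "ay": 0, "az": 0, "gripper": 0.6},
    {"dx": 0.002, "dy": 0.001, "dz": 0.1, "ax": 0, "ay": 0, "az": 0, "gripper": 0.6},
    {"dx": 0.002, "dy": 0.001, "dz": 0.1, "ax": 0, "ay": 0, "az": 0, "gripper": 0.6},
    {"dx": 0.002, "dy": 0.001, "dz": 0.1, "ax": 0, "ay": 0, "az": 0, "gripper": 0.6},
    {"dx": 0.002, "dy": 0.001, "dz": 0.1, "ax": 0, "ay": 0, "az": 0, "gripper": 0.6}
  ]
}}

```text
time_s: 3.58
eef_pos: [0.5186, -0.1447, 0.041]
orientation: [0.074, 0.997, -0.0, 0.001]
wrist_force: [-0.5, 0.5, -0.0]
width: 0.0512
grip_force: 0.0
```

```bash
cat >> h.py <<'E'
def tips():
    o=bot.get_obs();r=R.from_quat(o['orientation']);W=wcloud(cap('wrist'));L=r.inv().apply((W-o['eef_pos']).reshape(-1,3))
    k=(abs(L[:,0])<.013)&(abs(abs(L[:,1])-o['width']/2-.003)<.005)&(L[:,2]<.03)&(L[:,2]>-.06)&(W.reshape(-1,3)[:,2]>.004)
    for s in(1,-1):
        q=L[k&(s*L[:,1]>0)]; q=q[np.argsort(-q[:,2])][[1,5,20,60]]; print('tip tool mm',(q*1000).round(1).tolist())
E
python3 -c "
from h import *
go(.519,-.144,.024,-8.4); tips()
W=cloud(cap('side'))
m=(abs(W[...,0]-.512)<.02)&(W[...,1]<-.166)&(W[...,1]>-.19)&(W[...,2]>.004);print('side tip z',np.sort(W[m][:,2])[[0,2,5]].round(4))
"
```

```text
t 3.58 pos [ 0.5186 -0.1447  0.041 ] dx,dy,dz [-0.0006  0.0014  0.0339] a [-0.0001  0.0005 -0.0004] w 0.0512 F [-0.5  0.5 -0. ] grip 0.0
tip tool mm [[-6.2, 26.1, 0.9], [-5.1, 25.9, 0.2], [-6.7, 25.3, -1.3], [-5.1, 25.8, -3.9]]
tip tool mm [[5.1, -25.5, 0.3], [-8.5, -25.3, -0.4], [-0.4, -25.6, -1.6], [5.6, -25.4, -3.8]]
side tip z [0.0042 0.0076 0.0105]
```

{"method": "drive_tool", "body": {
  "motion": [
    {"dx": -0.001, "dy": 0.001, "dz": 0.01, "ax": 0, "ay": 0, "az": 0, "gripper": 0.6},
    {"dx": -0.001, "dy": 0.001, "dz": 0.02, "ax": 0, "ay": 0, "az": 0, "gripper": 0.6},
    {"dx": -0.001, "dy": 0.001, "dz": 0.03, "ax": 0, "ay": 0, "az": 0, "gripper": 0.6},
    {"dx": -0.001, "dy": 0.001, "dz": 0.036, "ax": 0, "ay": 0, "az": 0, "gripper": 0.6},
    {"dx": -0.001, "dy": 0.001, "dz": 0.036, "ax": 0, "ay": 0, "az": 0, "gripper": 0.6},
    {"dx": -0.001, "dy": 0.001, "dz": 0.036, "ax": 0, "ay": 0, "az": 0, "gripper": 0.6},
    {"dx": -0.001, "dy": 0.001, "dz": 0.036, "ax": 0, "ay": 0, "az": 0, "gripper": 0.6},
    {"dx": -0.001, "dy": 0.001, "dz": 0.036, "ax": 0, "ay": 0, "az": 0, "gripper": 0.6}
  ]
}}

```text
time_s: 4.35
eef_pos: [0.5187, -0.1441, 0.0221]
orientation: [0.074, 0.997, -0.0, 0.0]
wrist_force: [0.4, -0.3, -0.0]
width: 0.0513
grip_force: 0.0
```

```bash
python3 -c "
from h import *
go(.519,-.144,.019,-8.4); tips()
d=cap('side');cv2.imwrite('pics/s3.png',cv2.resize(d['pixels'][180:270,290:410],None,fx=5,fy=5,interpolation=cv2.INTER_CUBIC))
"
```

```text
t 4.35 pos [ 0.5187 -0.1441  0.0221] dx,dy,dz [-0.0005  0.0002  0.0062] a [-0.      0.0001 -0.0004] w 0.0513 F [ 0.4 -0.3 -0. ] grip 0.0
tip tool mm [[-8.0, 26.2, 0.8], [5.6, 25.7, 0.3], [-6.8, 25.3, -1.0], [-8.7, 26.1, -4.0]]
tip tool mm [[-7.2, -25.9, 0.6], [6.0, -25.4, -0.3], [-8.5, -25.7, -1.4], [-7.6, -25.9, -3.7]]
```

View pics/s3.png

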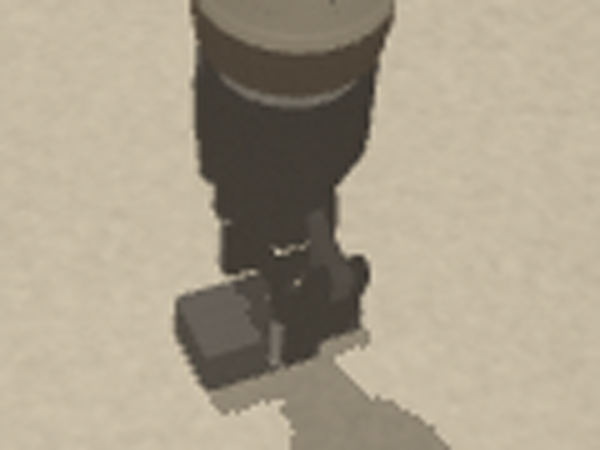

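Side view: the fingers straddle the block, visible near tip at (280,362), above the bench. No contact force. I'll go 3 mm lower and close.

{"method": "drive_tool", "body": {
  "motion": [
    {"dx": 0, "dy": 0, "dz": 0.006, "ax": 0, "ay": 0, "az": 0, "gripper": 0.6},
    {"dx": 0, "dy": 0, "dz": 0.006, "ax": 0, "ay": 0, "az": 0, "gripper": 0.55},
    {"dx": 0, "dy": 0, "dz": 0.006, "ax": 0, "ay": 0, "az": 0, "gripper": 0.5},
    {"dx": 0, "dy": 0, "dz": 0.006, "ax": 0, "ay": 0, "az": 0, "gripper": 0.4},
    {"dx": 0, "dy": 0, "dz": 0.006, "ax": 0, "ay": 0, "az": 0, "gripper": 0.2},
    {"dx": 0, "dy": 0, "dz": 0.006, "ax": 0, "ay": 0, "az": 0, "gripper": 0.2},
    {"dx": 0, "dy": 0, "dz": 0.006, "ax": 0, "ay": 0, "az": 0, "gripper": 0.2},
    {"dx": 0, "dy": 0, "dz": 0.006, "ax": 0, "ay": 0, "az": 0, "gripper": 0.2}
  ]
}}

```text
time_s: 5.12
eef_pos: [0.5186, -0.1438, 0.0191]
orientation: [0.074, 0.997, 0.0, 0.0]
wrist_force: [-3.1, 2.3, 5.8]
width: 0.0383
grip_force: 61.9
```

```bash
python3 -c "
from h import *
go(.519,-.144,.14,-8.4); tips()
"
```

```text
t 5.12 pos [ 0.5186 -0.1438  0.0191] dx,dy,dz [-8.000e-04 -1.000e-04 -2.417e-01] a [ 0.0001  0.     -0.0003] w 0.0383 F [-3.1  2.3  5.8] grip 61.9
tip tool mm [[10.0, 22.1, -1.2], [10.4, 24.0, -2.2], [10.2, 20.7, -3.9], [-10.8, 19.0, -7.1]]
tip tool mm [[10.5, -21.8, -2.2], [10.6, -24.8, -2.5], [10.6, -25.1, -3.6], [10.1, -22.2, -6.8]]
```

{"method": "drive_tool", "body": {
  "motion": [
    {"dx": 0, "dy": 0, "dz": -0.01, "ax": 0, "ay": 0, "az": 0, "gripper": 0.2},
    {"dx": 0, "dy": 0, "dz": -0.03, "ax": 0, "ay": 0, "az": 0, "gripper": 0.2},
    {"dx": 0, "dy": 0, "dz": -0.06, "ax": 0, "ay": 0, "az": 0, "gripper": 0.2},
    {"dx": 0, "dy": 0, "dz": -0.1, "ax": 0, "ay": 0, "az": 0, "gripper": 0.2},
    {"dx": 0, "dy": 0, "dz": -0.14, "ax": 0, "ay": 0, "az": 0, "gripper": 0.2},
    {"dx": 0, "dy": 0, "dz": -0.17, "ax": 0, "ay": 0, "az": 0, "gripper": 0.2},
    {"dx": 0, "dy": 0, "dz": -0.19, "ax": 0, "ay": 0, "az": 0, "gripper": 0.2},
    {"dx": 0, "dy": 0, "dz": -0.2, "ax": 0, "ay": 0, "az": 0, "gripper": 0.2}
  ]
}}

```text
time_s: 5.83
eef_pos: [0.519, -0.1443, 0.1205]
orientation: [0.074, 0.997, -0.0, 0.001]
wrist_force: [0.2, -0.5, -5.9]
width: 0.038
grip_force: 61.3
```

```bash
cat >> h.py <<'E'
def held():
    """anvil block top plane & edges in tool frame, from the wrist camera; also cradle"""
    o=bot.get_obs();r=R.from_quat(o['orientation']);d=cap('wrist');W=wcloud(d);L=r.inv().apply((W-o['eef_pos']).reshape(-1,3))*1000
    k=(abs(L[:,1])<17)&(L[:,0]<39)&(L[:,0]>12)&(L[:,2]>-20)&(L[:,2]<25)
    q=L[k]; q=q[q[:,2]<np.median(q[:,2])+3]; A=np.c_[q[:,:2],np.ones(len(q))]; c=np.linalg.lstsq(A,q[:,2],rcond=None)[0]
    print('top plane slopes deg x,y',np.degrees(c[:2]).round(2),'z0 mm',c[2].round(2),'n',len(q))
    k=(abs(L[:,1])<15)&(L[:,2]>-20)&(L[:,2]<c[2]+6)&(L[:,0]>0)&(L[:,0]<70);print('rear edge x',np.percentile(L[k][:,0],[99,99.9]).round(1))
    k=(L[:,0]>14)&(L[:,0]<36)&(abs(L[:,1])<30)&(L[:,2]<c[2]+5)&(L[:,2]>-20)
    q=L[k]
    b=np.arange(14,37,2);lo=[];hi=[]
    for a in b[:-1]:
        s=q[(q[:,0]>=a)&(q[:,0]<a+2),1]; lo.append(s.min());hi.append(s.max())
    x=b[:-1]+1;print('sides y',np.mean(lo).round(1),np.mean(hi).round(1),'yaw deg',np.degrees([np.polyfit(x,lo,1)[0],np.polyfit(x,hi,1)[0]]).round(1))
    return W
def cradle(W):
    q,_=rect(W,(.528,.2355),.0165,.025,.1); return q
E
python3 -c "
from h import *
held(); go(.55,.1,.14,-2.1)
"
```

```text
top plane slopes deg x,y [ 1.21 -0.06] z0 mm -8.75 n 4029
rear edge x [38.2 38.4]
sides y -19.7 19.8 yaw deg [-0.9  0.5]
t 5.88 pos [ 0.5191 -0.1443  0.1205] dx,dy,dz [ 0.0107  0.4923 -0.0392] a [-0.0002  0.0005 -0.0354] w 0.0386 F [-0.4  0.3 -4.5] grip 61.3
```

{"method": "drive_tool", "body": {
  "motion": [
    {"dx": 0.009, "dy": 0.06, "dz": 0, "ax": 0, "ay": 0, "az": -0.035, "gripper": 0.2},
    {"dx": 0.018, "dy": 0.13, "dz": 0, "ax": 0, "ay": 0, "az": -0.035, "gripper": 0.2},
    {"dx": 0.03, "dy": 0.21, "dz": 0, "ax": 0, "ay": 0, "az": -0.035, "gripper": 0.2},
    {"dx": 0.042, "dy": 0.29, "dz": 0, "ax": 0, "ay": 0, "az": -0.035, "gripper": 0.2},
    {"dx": 0.053, "dy": 0.37, "dz": 0, "ax": 0, "ay": 0, "az": -0.035, "gripper": 0.2},
    {"dx": 0.062, "dy": 0.43, "dz": 0, "ax": 0, "ay": 0, "az": -0.035, "gripper": 0.2},
    {"dx": 0.067, "dy": 0.47, "dz": 0, "ax": 0, "ay": 0, "az": -0.035, "gripper": 0.2},
    {"dx": 0.069, "dy": 0.483, "dz": 0, "ax": 0, "ay": 0, "az": -0.035, "gripper": 0.2}
  ]
}}

```text
time_s: 6.55
eef_pos: [0.5193, 0.1027, 0.1176]
orientation: [0.017, 1.0, 0.0, -0.001]
wrist_force: [0.4, -0.3, -5.6]
width: 0.0381
grip_force: 61.9
```

```bash
python3 -c "
from h import *
W=held(); q=cradle(W); go(.523,.235,.12,-2.1)
b=W[(abs(W[...,2])<.006)&(np.hypot(W[...,0]-.45,W[...,1]-.1)<.08)];print('bench slope',np.degrees(np.linalg.lstsq(np.c_[b[:,:2],np.ones(len(b))],b[:,2],rcond=None)[0][:2]),b[:,2].mean())
# recess floor
rect(W,(.528,.2355),.004,.0125,.05)
cv2.imwrite('pics/w3.png',dict(np.load('wrist.npz'))['pixels'])
"
```

```text
top plane slopes deg x,y [1.33 0.12] z0 mm -8.81 n 4021
rear edge x [38.1 38.4]
sides y -19.7 19.8 yaw deg [-0.7  1. ]
11659 zmed 0.0195 [530.1 236.9] [102.1 151.8] 88.05
t 6.6 pos [0.5194 0.1023 0.1177] dx,dy,dz [ 0.0021  0.2655 -0.0046] a [ 0.     -0.0005  0.0006] w 0.0383 F [-0.8  0.5 -6.2] grip 61.9
bench slope [ 0.07922228 -0.00876175] -0.0005761260680756485
3319 zmed 0.0076 [531.  223.3] [74.2 91.1] 87.74
```

View pics/w3.png

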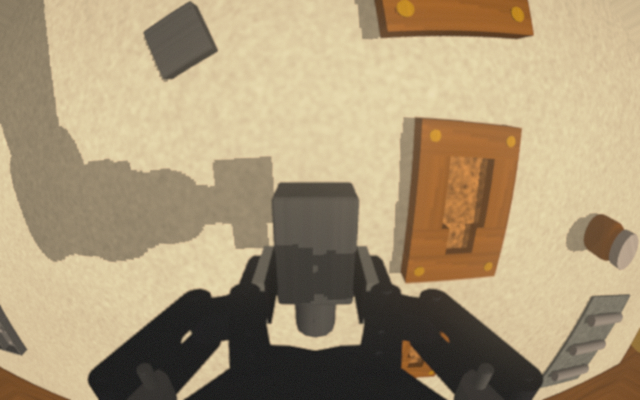

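The correct cradle is at wrist (465,200), narrow end down (+x), matching the horn direction at (316,318). I'll hover above it, levelling the 1.3° pitch.

{"method": "drive_tool", "body": {
  "motion": [
    {"dx": -0.002, "dy": 0.05, "dz": 0, "ax": 0, "ay": 0.007, "az": 0, "gripper": 0.2},
    {"dx": -0.002, "dy": 0.1, "dz": 0, "ax": 0, "ay": 0.007, "az": 0, "gripper": 0.2},
    {"dx": -0.002, "dy": 0.16, "dz": 0, "ax": 0, "ay": 0.007, "az": 0, "gripper": 0.2},
    {"dx": -0.002, "dy": 0.21, "dz": 0.02, "ax": 0, "ay": 0.007, "az": 0, "gripper": 0.2},
    {"dx": -0.002, "dy": 0.25, "dz": 0.04, "ax": 0, "ay": 0.007, "az": 0, "gripper": 0.2},
    {"dx": -0.002, "dy": 0.268, "dz": 0.07, "ax": 0, "ay": 0.007, "az": 0, "gripper": 0.2},
    {"dx": -0.002, "dy": 0.268, "dz": 0.085, "ax": 0, "ay": 0.007, "az": 0, "gripper": 0.2},
    {"dx": -0.002, "dy": 0.268, "dz": 0.085, "ax": 0, "ay": 0.007, "az": 0, "gripper": 0.2}
  ]
}}

```text
time_s: 7.27
eef_pos: [0.5249, 0.2325, 0.0735]
orientation: [0.019, 1.0, -0.001, -0.013]
wrist_force: [-0.5, -0.9, -5.1]
width: 0.0381
grip_force: 62.3
```

```bash
python3 -c "
from h import *
W=held(); q=cradle(W); go(.525,.2365,.075,-2.0)
c=cap('side');S=cloud(c)
o=bot.get_obs();r=R.from_quat(o['orientation']);L=r.inv().apply((S-o['eef_pos']).reshape(-1,3))*1000
k=(abs(L[:,1])<17)&(L[:,0]<36)&(L[:,0]>-18)&(L[:,2]>-14)&(L[:,2]<-3);q=L[k];print(len(q),'side: plane',np.degrees(np.linalg.lstsq(np.c_[q[:,:2],np.ones(len(q))],q[:,2],rcond=None)[0][:2]),q.mean(0))
rect(S,(.528,.2355),.0165,.025,.1)
im=dict(np.load('wrist.npz'))['pixels']
a=cv2.resize(im[120:360,180:460],None,fx=2,fy=2,interpolation=cv2.INTER_CUBIC)
cv2.imwrite('pics/w4.png',a)
"
```

```text
top plane slopes deg x,y [ 1.29 -0.  ] z0 mm -8.77 n 4021
rear edge x [38.2 38.4]
sides y -19.8 19.7 yaw deg [-0.6  0.5]
13570 zmed 0.0195 [529.8 236.6] [101.  150.8] 87.81
t 7.32 pos [0.5254 0.2323 0.075 ] dx,dy,dz [ 0.0012  0.0083 -0.0001] a [-0.0006 -0.0078 -0.0011] w 0.0379 F [-0.4 -0.2 -5.7] grip 62.3
77 side: plane [-0.36680273 -0.18888097] [19.73233071  0.23121147 -7.175442  ]
677 zmed 0.0192 [527.5 233.9] [104.6 152.6] 87.39
```

View pics/w4.png

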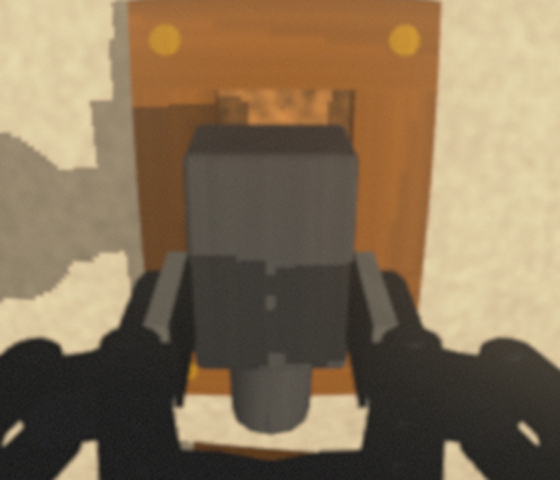

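```bash
python3 -c "
from h import *
o=bot.get_obs();r=R.from_quat(o['orientation']);print('tool z',r.apply([0,0,1]).round(4))
def fit(q,n,ax='world'):
    for _ in range(4):
        A=np.c_[q[:,:2],np.ones(len(q))];c=np.linalg.lstsq(A,q[:,2],rcond=None)[0];e=q[:,2]-A@c;q=q[abs(e)<2*e.std()+1e-9]
    print(n,len(q),'slope deg',np.degrees(c[:2]).round(2),'z',q[:,2].mean().round(4),'std',e.std().round(5))
c=np.array([.517,.2325])
for n,W in(('wrist',wcloud(dict(np.load('wrist.npz')))),('side',cloud(dict(np.load('side.npz')))),('scene',cloud(cap('scene')))):
    W=W.reshape(-1,3)
    k=(abs(W[:,2]-.083)<.006)&(W[:,0]>.489)&(W[:,0]<.512)&(abs(W[:,1]-.2325)<.017); 
    if k.sum()>8: fit(W[k],n+' top')
    k=(abs(W[:,2]-.0195)<.003)&(abs(W[:,0]-.53)<.08)&(abs(W[:,1]-.2365)<.05); fit(W[k],n+' rim')
go(.5251,.2368,.05,-2.1)
"
```

```text
tool z [-0.0229 -0.     -0.9997]
wrist top 3018 slope deg [-1.4  -0.09] z 0.0825 std 0.00046
wrist rim 11821 slope deg [ 0.05 -0.01] z 0.0195 std 0.00052
side top 54 slope deg [-1.5   0.79] z 0.084 std 0.00106
side rim 574 slope deg [-0.01 -0.43] z 0.0191 std 0.00111
scene top 48 slope deg [-0.1   1.21] z 0.0862 std 0.00097
scene rim 679 slope deg [-0.1   0.13] z 0.0205 std 0.00098
t 7.42 pos [0.5264 0.2326 0.0769] dx,dy,dz [0.0018 0.0083 0.0538] a [-0.0001 -0.0069 -0.0008] w 0.0382 F [-0.2 -0.  -5.2] grip 62.4
```

A robust world fit (wrist and side cameras) shows the anvil is square to the tool, and the earlier 1.3° was a fit artefact. I'll undo that tilt, align and lower to 11 mm above the rim.

{"method": "drive_tool", "body": {
  "motion": [
    {"dx": 0.002, "dy": 0.008, "dz": 0, "ax": 0, "ay": -0.007, "az": -0.001, "gripper": 0.2},
    {"dx": 0.002, "dy": 0.008, "dz": 0, "ax": 0, "ay": -0.007, "az": -0.001, "gripper": 0.2},
    {"dx": 0.002, "dy": 0.008, "dz": 0.01, "ax": 0, "ay": -0.007, "az": -0.001, "gripper": 0.2},
    {"dx": 0.002, "dy": 0.008, "dz": 0.025, "ax": 0, "ay": -0.007, "az": -0.001, "gripper": 0.2},
    {"dx": 0.002, "dy": 0.008, "dz": 0.04, "ax": 0, "ay": -0.007, "az": -0.001, "gripper": 0.2},
    {"dx": 0.002, "dy": 0.008, "dz": 0.052, "ax": 0, "ay": -0.007, "az": -0.001, "gripper": 0.2},
    {"dx": 0.002, "dy": 0.008, "dz": 0.052, "ax": 0, "ay": -0.007, "az": -0.001, "gripper": 0.2},
    {"dx": 0.002, "dy": 0.008, "dz": 0.052, "ax": 0, "ay": -0.007, "az": -0.001, "gripper": 0.2}
  ]
}}

```text
time_s: 8.08
eef_pos: [0.5242, 0.2376, 0.0496]
orientation: [0.017, 1.0, -0.0, -0.001]
wrist_force: [0.4, -0.2, -5.2]
width: 0.0383
grip_force: 62.3
```

```bash
python3 -c "
from h import *
o=bot.get_obs();W=wcloud(cap('wrist'))
q=cradle(W); V=W.reshape(-1,3)
zt=o['eef_pos'][2]+.0089
k=(abs(V[:,2]-zt)<.003)&(np.hypot(V[:,0]-.515,V[:,1]-.237)<.03);t=V[k];print('anvil rear x',np.percentile(t[:,0],[.1,1]).round(4),'y range rear part',np.percentile(t[t[:,0]<.509][:,1],[.2,99.8]).round(4))
k=(V[:,2]<.0115)&(V[:,2]>.004)&(abs(V[:,1]-.237)<.024)&(V[:,0]>.475)&(V[:,0]<.53);f=V[k];print('recess floor rear x',np.percentile(f[:,0],[.2,1,5]).round(4),'y',np.percentile(f[:,1],[.5,99.5]).round(4),'z',np.median(f[:,2]).round(4))
go(.5251,.2368,.0275,-2.1)
"
```

```text
17844 zmed 0.0195 [530.  236.6] [101.1 151.2] 87.62
anvil rear x [0.4859 0.4867] y range rear part [0.2186 0.258 ]
recess floor rear x [0.4863 0.4865 0.4871] y [0.2154 0.2606] z 0.0075
t 8.13 pos [0.5245 0.2378 0.0501] dx,dy,dz [-0.0012 -0.0019  0.0453] a [-0.0001 -0.0002  0.0006] w 0.0381 F [ 0.2 -0.6 -4.8] grip 62.3
```

{"method": "drive_tool", "body": {
  "motion": [
    {"dx": -0.001, "dy": -0.0015, "dz": 0.003, "ax": 0, "ay": 0, "az": 0.0005, "gripper": 0.2},
    {"dx": -0.001, "dy": -0.0015, "dz": 0.009, "ax": 0, "ay": 0, "az": 0.0005, "gripper": 0.2},
    {"dx": -0.001, "dy": -0.0015, "dz": 0.015, "ax": 0, "ay": 0, "az": 0.0005, "gripper": 0.2},
    {"dx": -0.001, "dy": -0.0015, "dz": 0.021, "ax": 0, "ay": 0, "az": 0.0005, "gripper": 0.2},
    {"dx": -0.001, "dy": -0.0015, "dz": 0.026, "ax": 0, "ay": 0, "az": 0.0005, "gripper": 0.2},
    {"dx": -0.001, "dy": -0.0015, "dz": 0.03, "ax": 0, "ay": 0, "az": 0.0005, "gripper": 0.2},
    {"dx": -0.001, "dy": -0.0015, "dz": 0.033, "ax": 0, "ay": 0, "az": 0.0005, "gripper": 0.2},
    {"dx": -0.001, "dy": -0.0015, "dz": 0.035, "ax": 0, "ay": 0, "az": 0.0005, "gripper": 0.2}
  ]
}}

```text
time_s: 8.8
eef_pos: [0.525, 0.237, 0.0326]
orientation: [0.018, 1.0, -0.0, -0.0]
wrist_force: [0.3, 0.2, -5.8]
width: 0.0381
grip_force: 62.4
```

{"method": "drive_tool", "body": {
  "motion": [
    {"dx": 0, "dy": 0, "dz": 0.001, "ax": 0, "ay": 0, "az": 0, "gripper": 0.2},
    {"dx": 0, "dy": 0, "dz": 0.002, "ax": 0, "ay": 0, "az": 0, "gripper": 0.2},
    {"dx": 0, "dy": 0, "dz": 0.003, "ax": 0, "ay": 0, "az": 0, "gripper": 0.2},
    {"dx": 0, "dy": 0, "dz": 0.004, "ax": 0, "ay": 0, "az": 0, "gripper": 0.2},
    {"dx": 0, "dy": 0, "dz": 0.005, "ax": 0, "ay": 0, "az": 0, "gripper": 0.2},
    {"dx": 0, "dy": 0, "dz": 0.006, "ax": 0, "ay": 0, "az": 0, "gripper": 0.2},
    {"dx": 0, "dy": 0, "dz": 0.007, "ax": 0, "ay": 0, "az": 0, "gripper": 0.2},
    {"dx": 0, "dy": 0, "dz": 0.008, "ax": 0, "ay": 0, "az": 0, "gripper": 0.2}
  ]
}}

```text
time_s: 9.47
eef_pos: [0.5251, 0.237, 0.0289]
orientation: [0.018, 1.0, 0.0, 0.0]
wrist_force: [-0.4, -0.1, -6.5]
width: 0.0385
grip_force: 62.4
```

```bash
python3 -c "
from h import *
go(.5251,.2370,.027,-2.1)
W=wcloud(cap('wrist'));V=W.reshape(-1,3)
k=(abs(V[:,2]-.036)<.005)&(V[:,0]>.489)&(V[:,0]<.512)&(abs(V[:,1]-.237)<.017);print(np.median(V[k][:,2]))
"
```

```text
t 9.47 pos [0.5251 0.237  0.0289] dx,dy,dz [ 0.0001 -0.0001  0.0037] a [0.     0.     0.0001] w 0.0385 F [-0.4 -0.1 -6.5] grip 62.4
0.03719097426285756
```

Inside the recess without touching the walls, about 1.5 mm above the cork. I'll continue slowly to contact.

{"method": "drive_tool", "body": {
  "motion": [
    {"dx": 0, "dy": 0, "dz": 0.0005, "ax": 0, "ay": 0, "az": 0, "gripper": 0.2},
    {"dx": 0, "dy": 0, "dz": 0.001, "ax": 0, "ay": 0, "az": 0, "gripper": 0.2},
    {"dx": 0, "dy": 0, "dz": 0.0015, "ax": 0, "ay": 0, "az": 0, "gripper": 0.2},
    {"dx": 0, "dy": 0, "dz": 0.002, "ax": 0, "ay": 0, "az": 0, "gripper": 0.2},
    {"dx": 0, "dy": 0, "dz": 0.0025, "ax": 0, "ay": 0, "az": 0, "gripper": 0.2},
    {"dx": 0, "dy": 0, "dz": 0.003, "ax": 0, "ay": 0, "az": 0, "gripper": 0.2},
    {"dx": 0, "dy": 0, "dz": 0.003, "ax": 0, "ay": 0, "az": 0, "gripper": 0.2},
    {"dx": 0, "dy": 0, "dz": 0.003, "ax": 0, "ay": 0, "az": 0, "gripper": 0.2}
  ]
}}

```text
time_s: 10.18
eef_pos: [0.5251, 0.2371, 0.0274]
orientation: [0.018, 1.0, 0.0, -0.0]
wrist_force: [-0.0, -0.0, -5.8]
width: 0.0381
grip_force: 62.4
```

{"method": "drive_tool", "body": {
  "motion": [
    {"dx": 0, "dy": 0, "dz": 0.0003, "ax": 0, "ay": 0, "az": 0, "gripper": 0.2},
    {"dx": 0, "dy": 0, "dz": 0.0006, "ax": 0, "ay": 0, "az": 0, "gripper": 0.2},
    {"dx": 0, "dy": 0, "dz": 0.0009, "ax": 0, "ay": 0, "az": 0, "gripper": 0.2},
    {"dx": 0, "dy": 0, "dz": 0.0012, "ax": 0, "ay": 0, "az": 0, "gripper": 0.2},
    {"dx": 0, "dy": 0, "dz": 0.0015, "ax": 0, "ay": 0, "az": 0, "gripper": 0.2},
    {"dx": 0, "dy": 0, "dz": 0.0015, "ax": 0, "ay": 0, "az": 0, "gripper": 0.2},
    {"dx": 0, "dy": 0, "dz": 0.0015, "ax": 0, "ay": 0, "az": 0, "gripper": 0.2},
    {"dx": 0, "dy": 0, "dz": 0.0015, "ax": 0, "ay": 0, "az": 0, "gripper": 0.2}
  ]
}}

```text
time_s: 10.85
eef_pos: [0.5251, 0.2371, 0.0272]
orientation: [0.018, 1.0, 0.0, 0.0]
wrist_force: [-3.8, -2.5, 4.8]
width: 0.0382
grip_force: 63.5
```

Contact at TCP 0.0272 (expected 0.0271), force about 5 N. I'll open gently, then rise.

{"method": "drive_tool", "body": {
  "motion": [
    {"dx": 0, "dy": 0, "dz": 0, "ax": 0, "ay": 0, "az": 0, "gripper": 0.44},
    {"dx": 0, "dy": 0, "dz": 0, "ax": 0, "ay": 0, "az": 0, "gripper": 0.48},
    {"dx": 0, "dy": 0, "dz": 0, "ax": 0, "ay": 0, "az": 0, "gripper": 0.52},
    {"dx": 0, "dy": 0, "dz": 0, "ax": 0, "ay": 0, "az": 0, "gripper": 0.56},
    {"dx": 0, "dy": 0, "dz": 0, "ax": 0, "ay": 0, "az": 0, "gripper": 0.6},
    {"dx": 0, "dy": 0, "dz": 0, "ax": 0, "ay": 0, "az": 0, "gripper": 0.65},
    {"dx": 0, "dy": 0, "dz": 0, "ax": 0, "ay": 0, "az": 0, "gripper": 0.65},
    {"dx": 0, "dy": 0, "dz": 0, "ax": 0, "ay": 0, "az": 0, "gripper": 0.65}
  ]
}}

```text
time_s: 11.52
eef_pos: [0.5252, 0.2371, 0.0266]
orientation: [0.018, 1.0, 0.0, 0.0]
wrist_force: [-0.9, -0.1, 0.6]
width: 0.0552
grip_force: 0.0
```

{"method": "drive_tool", "body": {
  "motion": [
    {"dx": 0, "dy": 0, "dz": -0.02, "ax": 0, "ay": 0, "az": 0, "gripper": 0.65},
    {"dx": 0, "dy": 0, "dz": -0.06, "ax": 0, "ay": 0, "az": 0, "gripper": 0.65},
    {"dx": 0, "dy": 0, "dz": -0.1, "ax": 0, "ay": 0, "az": 0, "gripper": 0.65},
    {"dx": 0, "dy": 0, "dz": -0.15, "ax": 0, "ay": 0, "az": 0, "gripper": 0.65},
    {"dx": 0, "dy": 0, "dz": -0.2, "ax": 0, "ay": 0, "az": 0, "gripper": 0.65},
    {"dx": 0, "dy": 0, "dz": -0.24, "ax": 0, "ay": 0, "az": 0, "gripper": 0.65},
    {"dx": 0, "dy": 0, "dz": -0.26, "ax": 0, "ay": 0, "az": 0, "gripper": 0.65},
    {"dx": 0, "dy": 0, "dz": -0.26, "ax": 0, "ay": 0, "az": 0, "gripper": 0.65}
  ]
}}

```text
time_s: 12.18
eef_pos: [0.5261, 0.2375, 0.1597]
orientation: [0.018, 1.0, 0.001, 0.002]
wrist_force: [0.9, -0.7, 0.4]
width: 0.0558
grip_force: 0.0
```

```bash
python3 -c "
from h import *
d=cap('wrist');W=wcloud(d);go(.5251,.237,.2,-2.1);q=cradle(W)
rect(W,(.53,.2365),.031,.04,.06)
V=W.reshape(-1,3);k=(abs(V[:,2]-.036)<.004)&(V[:,0]>.49)&(V[:,0]<.543)&(abs(V[:,1]-.237)<.017);q=V[k];c=np.linalg.lstsq(np.c_[q[:,:2],np.ones(len(q))],q[:,2],rcond=None)[0];print('slope',np.degrees(c[:2]),q[:,2].mean())
cv2.imwrite('pics/w5.png',cv2.resize(d['pixels'][80:320,180:460],None,fx=2,fy=2,interpolation=cv2.INTER_CUBIC))
"
```

```text
t 12.23 pos [0.5256 0.2373 0.1576] dx,dy,dz [ 0.0008 -0.0005 -0.0848] a [0.0003 0.0006 0.0001] w 0.0554 F [ 0.4  0.3 -0.7] grip 0.0
11822 zmed 0.0195 [530.3 236.7] [101. 151.] 87.86
3312 zmed 0.0353 [530.2 237. ] [40.6 85.4] 87.82
slope [ 0.00031844 -0.016503  ] 0.03550588154955849
```

View pics/w5.png

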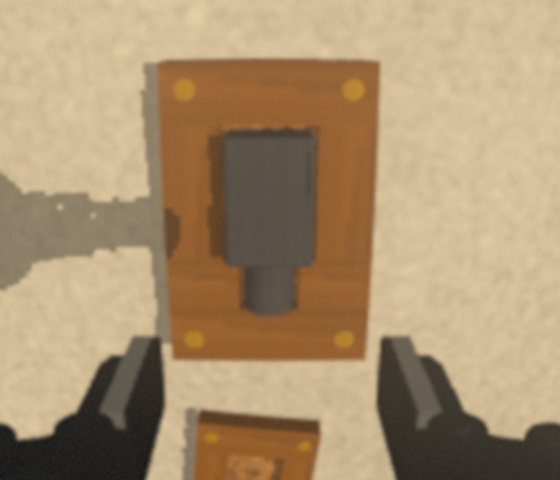

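The anvil sits in the cradle with its horn in the narrow end at (270,290). Its outline is centred in the cradle to 0.3 mm, yaw matches, slope is about 0°, and the top is at 35.5 mm (expected 36). The gripper is clear.

```bash
python3 -c "
from cell import bot
print(bot.job_done())"
```

```text
the job is handed in; nothing more can be done
None
```

The anvil is back in its cradle, horn in the narrow end, flat and centred on the cork and let go; the job was handed in at about 12 s, and nothing else on the bench was touched.

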